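Clip down the lid of the wired junction box

TASK

The junction box with the black conduit couplings has been wired and its lid is on: close it by flipping its four side clips down, one after another, until each lies flat against the side of the box. Do not touch the smaller junction box without couplings, whose clips also stand open: it still has to be wired.

Things in the scene. Friction and masses are not known exactly. Their poses are not given: they have to be found in the camera images.
- lid_center (a point): Centre of the lid's top face on the box to close: white, fixed, lid 146 mm (x) by 116 mm (y), 76 mm high, walls 3 mm in from the lid's edge. Frame: z up, x along the long side, away from the robot (yaw within 23 degrees), y left. Two black couplings stick 50 mm out of the +y and -y walls, at x = 45 and -45 mm, tops 32 mm above the bench. A clip at mid-edge of each side.
- spare_box: The other white box, not to be touched: also 76 mm high and fixed, but smaller (lid 106 x 86 mm), no couplings; its four grey clips stand open too, reaching 40 mm out from its walls. Origin: centre of its underside; x along its long side, z up.
- clip_near (a joint): Grey clip at the middle of the -x side of the box to close (lid_center's axes): flap 40 wide, 34 long, 4 mm thick. Hinge line parallel to that side, 76 mm out from lid_center, 6 mm below it. Radians: 0 = hanging flat against the side (hard stop), lower edge 36 mm above the bench; 1.57 = level, straight out; starts at 1.3 to 1.8. Light friction hinge (0.6 N at its edge), stays where left, no spring.
- clip_far (a joint): Grey clip at the middle of the +x side of the box to close (lid_center's axes): flap 40 wide, 34 long, 4 mm thick. Hinge line parallel to that side, 76 mm out from lid_center, 6 mm below it. Radians: 0 = hanging flat against the side (hard stop), lower edge 36 mm above the bench; 1.57 = level, straight out; starts at 1.3 to 1.8. Light friction hinge (0.6 N at its edge), stays where left, no spring.
- clip_left (a joint): Grey clip at the middle of the +y side of the box to close (lid_center's axes): flap 40 wide, 34 long, 4 mm thick. Hinge line parallel to that side, 61 mm out from lid_center, 6 mm below it. Radians: 0 = hanging flat against the side (hard stop), lower edge 36 mm above the bench; 1.57 = level, straight out; starts at 1.3 to 1.8. Light friction hinge (0.6 N at its edge), stays where left, no spring.
- clip_right (a joint): Grey clip at the middle of the -y side of the box to close (lid_center's axes): flap 40 wide, 34 long, 4 mm thick. Hinge line parallel to that side, 61 mm out from lid_center, 6 mm below it. Radians: 0 = hanging flat against the side (hard stop), lower edge 36 mm above the bench; 1.57 = level, straight out; starts at 1.3 to 1.8. Light friction hinge (0.6 N at its edge), stays where left, no spring.
Not all that is in view belongs to the job. What is shaped like the part that bears lid_center but yellow is not meant.

How it is judged:
By the outcome, as a careful person would: the job done as asked, in the order asked, and still so for the second after the job is handed in, with the robot touching nothing.
It also fails if it takes over 43 s, if anything falls off the work surface, if the arm or the gripper's body presses on something with over 40 N, if the wrist force passes 120 N, or if a joint passes its speed limit or range.

ROBOT

A 6-joint arm with a two-finger parallel gripper is mounted at the origin on the work surface. World frame = base frame: x ahead of the robot, y to its left, z up, the work surface at z = 0. Lengths are in m, angles in rad, forces in N, time in s.
With the tool pointing down it reaches from about 0.3 to 0.75 m from the base axis. Payload 8.5 kg.
Tool frame: the origin (TCP) lies at the very end of the fingers, on their centre line; the grasp point (between the pads) lies grip_depth behind it (grip_depth is the distance from the TCP to the grasp point, in m); z points along the fingers, y is the line along which they close (so a half turn about z gives the same grasp; the last joint's range is limited). The gripper opens to 88 mm and grips with 3 to 60 N. Pads are 18 mm wide; open, the fingers measure 123 mm over their backs; the gripper's body (75 mm by 187 mm) begins 45 mm behind the grasp point.
Start: joints at [0.915, 0.381, 1.297, -0, 1.464, -0.215], TCP at [0.235, 0.497, 0.239] pointing down, gripper open.
Joint ranges: [-3.11, 3.11], [-0.89, 2.33], [0.22, 2.48], [-1.42, 4.56], [0.17, 2.85], [-2.88, 2.88]. Speed limits (rad/s): [2.39, 2.39, 3.14, 3.14, 3.14, 3.14].

INTERFACE

Orientations are given as a rotation vector (axis times angle).
In Python, from station import * gives the robot as it stands. Calls block until the motion is done:
- goto(position, orientation): joint-space move of the TCP to a pose.
- line_to(position, rotation=None, rate=0.15, contact_N=None): straight line of the TCP; rotation=None keeps the orientation; rate is the mean speed in m/s. With contact_N (N) it stops when the force on the tool has changed by that much, and returns True; else False.
- goto_joints(angles): joint-space move.
- grip(opening, strength=None): opening from 0.0 (shut) to 1.0 (fully open); strength is the grip in N (None keeps the last); returns when the fingers have stopped.
- hold(seconds).
- inverse_kinematics(position, orientation): joint angles nearest the present ones, or None.
- get_image(name): name is "side" or "top" or "wrist"; returns a dict with "pixels" (400x640x3 uint8, red, green, blue), "z_map" (400x640 float32, m along the optical axis (not along the pixel's ray), 0 where there is no reading), "K" (3x3 intrinsics, pixels), "world_to_cam" (4x4, takes a point from world to camera coordinates); the wrist camera has in their place "mount" (4x4, takes a point from camera to tool coordinates, whose origin is the TCP and whose axes are the flange's). Camera axes: x right, y up, looking along -z (the intrinsics and any distortion apply to the point x, -y, -z); pixel columns grow to the right and rows downward; lengths in m; the calibration is good to about 2 mm. A picture is of the moment at which its call begins: read the wrist's pose just before it.
A pose or a line that the arm cannot do raises IKError and nothing moves.
- finish_job(): hands the job in; it is judged then, once.
Trained networks look in a picture, given as the dict that the camera call returned (one of the last four; its "shot" number tells which), for a name from the list of things; names that differ only in an ending like _2 or _b are one class to them, and where a whole thing is asked for, a point or a joint stands for the part that bears it (a point fixed in the world has none). Each returns a list of dicts, best first, with "p" (0 to 1); they miss things now and then, are a little off and sometimes report something else, mostly with a low value. They report only what shows in the picture. A call takes as long as a camera call. They do not tell look-alikes from the thing itself.
- spot_in(name, picture): "rect" ([centre column, centre row, width, height] in pixels, round what is visible of it).
- regions_of(name, picture): "region" (400x640 bool, what is visible of it) and "rect" ([centre column, centre row, width, height] in pixels, round what is visible of it).
Readings, each from a call of its own:
- current_time(): time.
- current_qpos(): joint angles.
- current_qd(): joint speeds.
- current_joint_torque(): joint torques, N m.
- current_position(): TCP position.
- current_tool_rot(): TCP orientation.
- current_wrist_force(): force on the tool from outside, world axes, zero at the start.
- current_moment(): the same for the moment, N m.
- current_width(): opening from 0.0 (shut) to 1.0 (fully open).
- current_grip_force(): force on a finger pad.
Only numpy, scipy, OpenCV 4.12 (cv2) and the standard library are available. Lean on these libraries where they do the work, as an engineer would, in place of code of your own. Each camera call takes 0.05 s, during which the arm holds its last target. There are 200 camera calls.

## Working session

There is one attempt and no reset: what is moved stays moved. The work goes in short steps, each a Python script; the robot and the scene stay as the last script left them, time stands still between calls to the robot, and variables do not carry over. Pictures are saved under pics/ and viewed, at most 10 in all, crops included, and the job is handed in when it is done.

```bash
mkdir -p pics; ls; cat > h.py <<'E'
from station import *
import numpy as np, cv2
def cloud(im):
    z=im["z_map"].astype(float);K=im["K"];v,u=np.mgrid[:400,:640]
    p=np.stack([(u-K[0,2])/K[0,0]*z,-(v-K[1,2])/K[1,1]*z,-z,np.ones_like(z)],-1)
    return (p@np.linalg.inv(im["world_to_cam"]).T)[...,:3]
def save(im,n): cv2.imwrite(f"pics/{n}.png",im["pixels"][...,::-1])
E
python3 - <<'E'
from h import *
for n in("top","side"):
    im=get_image(n);save(im,n);P=cloud(im)
    np.savez(f"{n}.npz",P=P,pix=im["pixels"],z=im["z_map"])
    for t in("lid_center","spare_box","clip_near"):
        for r in regions_of(t,im)[:6]:
            m=r["region"]&(im["z_map"]>0);print(n,t,round(r["p"],2),np.round(r["rect"]),np.round(np.median(P[m],0),3))
print(current_time())
E
```

```text
pics
top lid_center 0.7 [229. 153. 114. 118.] [0.538 0.164 0.076]
top lid_center 0.65 [215. 295. 127. 100.] [0.286 0.19  0.077]
top lid_center 0.39 [216. 101.  23.  19.] [0.633 0.18  0.069]
top spare_box 0.82 [426. 148.  90.  96.] [ 0.543 -0.2    0.076]
top clip_near 0.84 [231. 200.  22.  22.] [0.451 0.151 0.073]
top clip_near 0.55 [225. 334.  17.   8.] [0.218 0.163 0.073]
side lid_center 0.85 [344. 168.  88.  69.] [0.533 0.123 0.072]
side lid_center 0.83 [229. 171.  82.  73.] [0.287 0.157 0.072]
side spare_box 0.61 [398. 279. 112.  89.] [ 0.536 -0.221  0.074]
side clip_near 0.68 [304. 157.  24.  12.] [0.451 0.148 0.072]
0.4
```

View pics/top.png

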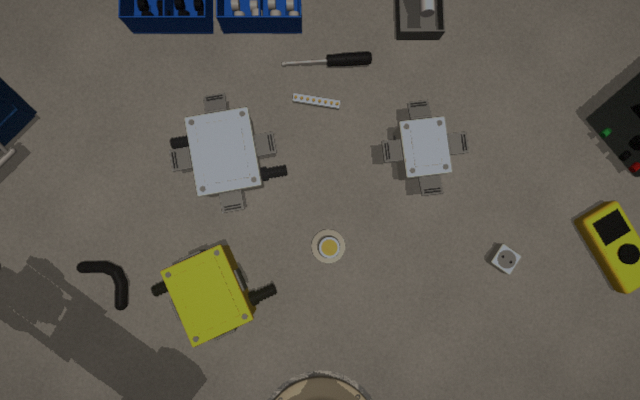

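View pics/side.png

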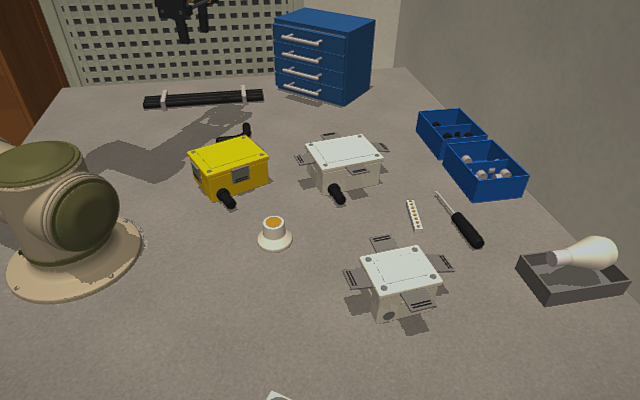

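The top view shows three candidates: the white box with black couplings at (223,152), the yellow look-alike at (207,295), and the smaller white box without couplings at (426,147). I choose (223,152). Next I fit its pose and check it in a close crop.

```bash
cat >> h.py <<'E'
from scipy.spatial.transform import Rotation as R
def tool(yaw):  # pointing down, tool y at angle yaw in world
    y=np.array([np.cos(yaw),np.sin(yaw),0]);z=np.array([0,0,-1.]);x=np.cross(y,z)
    return R.from_matrix(np.c_[x,y,z]).as_rotvec()
E
python3 - <<'E'
from h import *
import json
d=np.load("top.npz");P=d["P"];pix=d["pix"].astype(int)
m=(pix.min(-1)>130)&(abs(P[...,2]-.076)<.008)
m[:, :170]=0;m[:,290:]=0;m[:90]=0;m[220:]=0
m=cv2.morphologyEx(m.astype(np.uint8),cv2.MORPH_OPEN,np.ones((7,7)))>0
q=P[m];(c,s,a)=cv2.minAreaRect((q[:,:2]*1000).astype(np.float32))
if s[0]<s[1]: a+=90
yaw=(np.deg2rad(a)+np.pi/2)%np.pi-np.pi/2
c=np.array(c)/1000;zt=np.median(q[:,2]);print(c,s,np.rad2deg(yaw),zt,m.sum(), 'med',np.median(q,0))
json.dump([*c,yaw,zt],open("box.json","w"))
cv2.imwrite("pics/crop.png",cv2.resize(d["pix"][80:225,150:310,::-1],None,fx=4,fy=4))
ex=np.array([np.cos(yaw),np.sin(yaw)]);ey=np.array([-ex[1],ex[0]])
g=cv2.cvtColor(d["pix"],cv2.COLOR_RGB2GRAY)
for n,e,r,f in(("near",-ex,76,ey),("far",ex,76,ey),("left",ey,61,ex),("right",-ey,61,ex)):
    rel=P[...,:2]-c; rr=rel@e*1000-r;ss=rel@f*1000
    k=(rr>4)&(rr<40)&(abs(ss)<15)&(P[...,2]>.045)
    pf=np.polyfit(rr[k],P[...,2][k]*1000,1)
    print(n,k.sum(),"z=%.1f at hinge, angle %.2f, maxr %.0f"%(pf[1],np.pi/2+np.arctan(pf[0]),rr[k].max()))
    for y in(np.arctan2(*f[::-1]),np.arctan2(*-f[::-1])):
        for h in(.13,.042):
            j=inverse_kinematics([*(c+e*(r+24)/1000),h] if 1 else 0,tool(y));print("  ",None if j is None else np.round(j,2))
print(current_wrist_force(),np.round(R.from_rotvec(current_tool_rot()).as_matrix(),2).tolist())
E
```

```text
[0.54131055 0.16522498] (143.0174560546875, 113.10357666015625) 9.417032241821294 0.07713603821669779 4539 med [0.54081846 0.16591357 0.07713604]
near 276 z=73.0 at hinge, angle 1.59, maxr 33
   [ 0.07  0.36  1.69 -0.    1.09 -1.67]
   [ 0.07  0.5   1.79 -0.    0.85 -1.67]
   [0.07 0.36 1.69 0.   1.09 1.48]
   [0.07 0.5  1.79 0.   0.85 1.48]
far 238 z=73.0 at hinge, angle 1.32, maxr 34
   [ 0.1   0.67  1.11 -0.    1.37 -1.64]
   [ 0.1   0.76  1.2  -0.    1.18 -1.64]
   [0.1  0.67 1.11 0.   1.37 1.51]
   [0.1  0.76 1.2  0.   1.18 1.51]
left 275 z=72.9 at hinge, angle 1.53, maxr 35
   [ 0.24  0.53  1.37 -0.    1.24  0.07]
   [ 0.24  0.64  1.46 -0.    1.03  0.07]
   None
   None
right 267 z=72.7 at hinge, angle 1.65, maxr 33
   [-0.07  0.5   1.43 -0.    1.21 -0.23]
   [-0.07  0.61  1.53 -0.    1.   -0.23]
   None
   None
[-0.43287156  0.42921664  0.27258913] [[-0.9, 0.43, -0.0], [0.43, 0.9, -0.0], [0.0, -0.0, -1.0]]
```

View pics/crop.png

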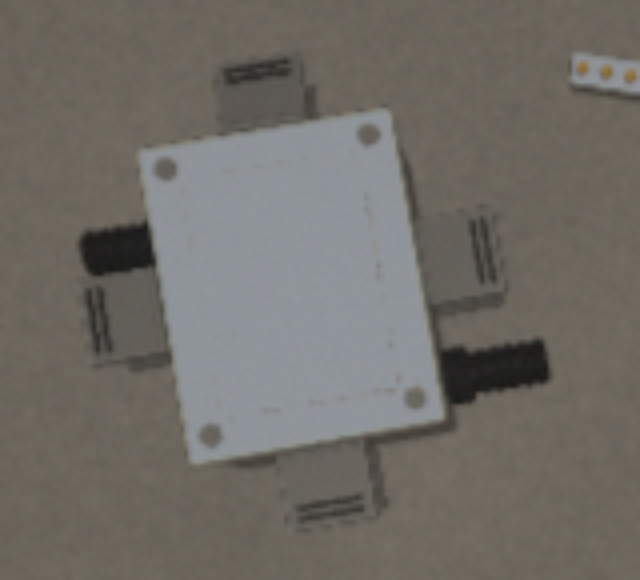

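The crop confirms it: a white lid with four open grey clips, and couplings at the left (115,250) and right (495,370). The fitted size, height and clip angles all agree with the description. I start with the left clip.

```bash
cat >> h.py <<'E'
import json
def push(n,sgn=1):
    *c,yaw,zt=json.load(open("box.json"));c=np.array(c)
    ex=np.array([np.cos(yaw),np.sin(yaw)]);ey=np.array([-ex[1],ex[0]])
    e,r,f={"near":(-ex,.076,ey),"far":(ex,.076,ey),"left":(ey,.061,ex),"right":(-ey,.061,ex)}[n]
    o=tool(np.arctan2(*(sgn*f)[::-1])); at=lambda d,z:[*(c+e*(r+d)),z]
    goto(at(.025,.125),o)
    print(n,"down hit",line_to(at(.025,.044),rate=.08,contact_N=12),np.round(current_position(),3))
    hit=line_to(at(.004,.044),rate=.03,contact_N=6)
    p=np.array(current_position());print("in hit",hit,"d=%.1f mm"%(((p[:2]-c)@e-r)*1000),np.round(current_wrist_force(),1))
    line_to(at(.03,.044),rate=.1); line_to(at(.03,.125),rate=.15)
    print(current_time())
E
python3 - <<'E'
from h import *
try: print(grip_depth)
except NameError: pass
grip(0.0); push("left")
im=get_image("top");save(im,"t2");cv2.imwrite("pics/crop2.png",cv2.resize(im["pixels"][60:245,130:330,::-1],None,fx=3,fy=3))
E
```

```text
0.0187
left down hit False [0.527 0.25  0.044]
in hit True d=13.0 mm [0.1 4.8 1.7]
5.8333
```

View pics/crop2.png

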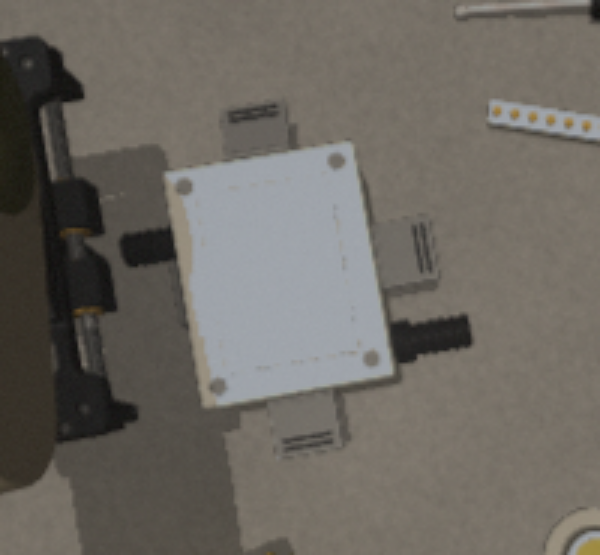

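The left clip is down: it no longer shows at (170,290), and the inward push met a firm stop. Now the other three.

```bash
sed -i 's/\.125/.14/g; s/contact_N=6/contact_N=10/' h.py
python3 - <<'E'
from h import *
push("far",-1); push("right"); push("near",1)
goto([.35,-.1,.3],current_tool_rot())
d={}
for n in("top","side"):
    im=get_image(n);save(im,n+"3");d[n]=im
P=cloud(d["top"]);*c,yaw,zt=json.load(open("box.json"))
a=cv2.resize(d["top"]["pixels"][60:245,130:330,::-1],(390,360));b=cv2.resize(d["side"]["pixels"][110:230,270:405,::-1],(400,360))
cv2.imwrite("pics/c3.png",np.hstack([a,b]));print(current_time())
E
```

```text
far down hit False [0.641 0.182 0.044]
in hit True d=14.5 mm [3.9 2.9 0.2]
10.0833
right down hit False [0.556 0.08  0.044]
in hit True d=12.6 mm [ 0.4 -5.2  1.5]
14.5833
near down hit False [0.442 0.149 0.044]
in hit True d=11.5 mm [-2.4 -1.   1.9]
18.8667
20.1417
```

View pics/c3.png

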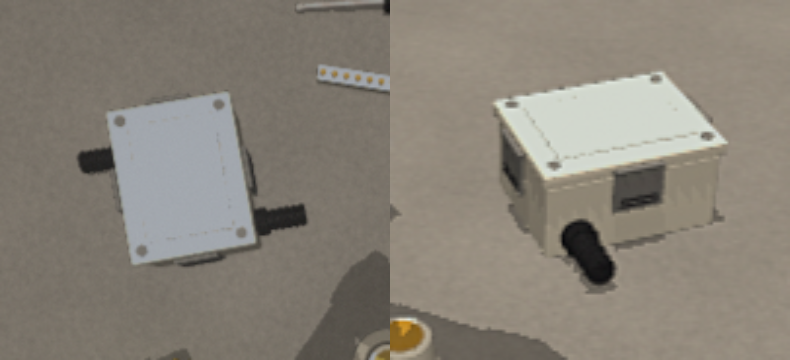

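All four clips lie flat in the images: near at (195,258), right at (250,170), and left and far as slivers at the lid's edge. The stop distances also match, at about 13 mm on every side once a 1.5 mm centring error along x is allowed for.

```bash
python3 -c "
from station import *
print(finish_job())"
```

```text
the job is handed in; nothing more can be done
None
```

I closed all four clips flat on the white box with the couplings, left the smaller box untouched, and handed the job in at about 20 s.

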